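# Put a mixed-up mould insert set back into its fitted nests

## Task

The mould set was put away wrongly: two of the steel inserts sit in nests that are one size too long, and the longest insert and the plain locating ring were left on the table. Put all three inserts and the ring each into the black nest whose pocket is cut for it (short, medium, long, round), seated flat on the yellow floor. Set the ground parts down rather than dropping them, and leave the gear wheel and the tape where they lie.

Things in the scene. Friction and masses are not known exactly. Their poses are not given: they have to be found in the camera images.
- insert_short: Mould insert, light grey ground steel block, 40 x 50 x 40 mm (x, y, z of its own axes), about 0.6 kg, the shortest and tallest of the three, with two parallel slots in its top. Origin at the centre of its underside, z up. Grip it across its x sides. At the start it stands in the medium nest, where it does not belong. Its place is the short nest.
- insert_medium: Mould insert, light grey ground steel block, 45 x 65 x 28 mm (x, y, z of its own axes), about 0.6 kg, with a round and a square hole side by side in its top. Origin at the centre of its underside, z up. Grip it across its x sides. At the start it stands in the long nest, where it does not belong. Its place is the medium nest.
- insert_long: Mould insert, light grey ground steel block, 40 x 80 x 25 mm (x, y, z of its own axes), about 0.6 kg, the longest and flattest of the three, with two long slots in its top. Origin at the centre of its underside, z up. Grip it across its x sides. At the start it lies on the open table. Its place is the long nest.
- locating_ring: Locating ring of the mould: plain smooth light grey steel ring, 68 mm outside diameter, 15 mm high, about 0.15 kg. Origin at the centre of its underside, z up. Grip it from above across its outside diameter (its bore cannot be used to grip). At the start it lies flat on the open table. Its place is the round nest.
- nest_short: Black plastic plate fixed to the table, 80 x 90 mm, 18 mm high, screw heads at its corners, with a 48 x 58 mm rectangular pocket in its middle, 10 mm deep, rim chamfered 2 mm, floor yellow. Origin: centre of its underside, on the table; z up, x across the pocket, y along it. Pocket floor 8 mm above the origin. Empty at the start; cut for the short insert.
- nest_medium: Black plastic plate fixed to the table, 85 x 105 mm, 18 mm high, screw heads at its corners, with a 53 x 73 mm rectangular pocket in its middle, 10 mm deep, rim chamfered 2 mm, floor yellow. Origin: centre of its underside, on the table; z up, x across the pocket, y along it. Pocket floor 8 mm above the origin. Cut for the medium insert; at the start the short insert stands in it.
- nest_long: Black plastic plate fixed to the table, 84 x 120 mm, 18 mm high, screw heads at its corners, with a 52 x 88 mm rectangular pocket in its middle, 10 mm deep, rim chamfered 2 mm, floor yellow. Origin: centre of its underside, on the table; z up, x across the pocket, y along it. Pocket floor 8 mm above the origin. Cut for the long insert; at the start the medium insert stands in it.
- nest_round: Black plastic plate fixed to the table, 108 x 108 mm, 18 mm high, screw heads at its corners, with a 76 mm round pocket in its middle, 6 mm deep, rim chamfered 2 mm, floor yellow. Origin: centre of its underside, on the table; z up. Pocket floor 12 mm above the origin. Empty at the start; cut for the locating ring.
- gear: Bystander, leave it where it lies: light grey toothed gear wheel, 66 mm across, 18 mm high, flat on the table among the parts. Origin at the centre of its underside.
- tape: Bystander, leave it where it lies: roll of black tape, 70 mm across, 19 mm high, flat on the table among the parts. Origin at the centre of its underside.
There are look-alikes about, which are no part of the job. Leave any orange look-alike of the nest_round alone.

How it is judged:
At the end, for the whole second after the job is handed in: Each insert lies in the nest of its own length and the ring in the round nest, all at rest: underside within 2.5 mm of the pocket floor, tilt below 0.06 rad, within 10 mm of the nest's centre, inserts within 0.25 rad of lengthwise (either way round) (horizontal distance between insert_short and nest_short below 0.01 m and z of insert_short in the frame of nest_short below 0.0105 m and angle between each of insert_short, insert_medium, insert_long, locating_ring's own z axis and vertical below 0.06 rad and linear speed of each of insert_short, insert_medium, insert_long, locating_ring below 0.02 m/s and angle between the y axis of insert_short and the y axis of nest_short, either way round below 0.25 rad and horizontal distance between insert_medium and nest_medium below 0.01 m and z of insert_medium in the frame of nest_medium below 0.0105 m and angle between the y axis of insert_medium and the y axis of nest_medium, either way round below 0.25 rad and horizontal distance between insert_long and nest_long below 0.01 m and z of insert_long in the frame of nest_long below 0.0105 m and angle between the y axis of insert_long and the y axis of nest_long, either way round below 0.25 rad and horizontal distance between locating_ring and nest_round below 0.01 m and z of locating_ring in the frame of nest_round below 0.0145 m); the robot touches nothing.
It fails at once if the gear wheel or the roll of tape is pushed or carried more than 25 mm from where it lay (distance of any of gear, tape from where it was at the start of the episode above 0.025 m).
It fails at once if an insert or the ring is dropped: free of the fingers it falls faster than 0.6 m/s (a drop of some 18 mm) ((linear speed of insert_short above 0.6 m/s and contact force between the fingers and insert_short below 0.05 N) or (linear speed of insert_medium above 0.6 m/s and contact force between the fingers and insert_medium below 0.05 N) or (linear speed of insert_long above 0.6 m/s and contact force between the fingers and insert_long below 0.05 N) or (linear speed of locating_ring above 0.6 m/s and contact force between the fingers and locating_ring below 0.05 N)).
It also fails if it takes over 96 s, if anything falls off the work surface, if the arm or the gripper's body presses on something with over 40 N, if the wrist force passes 120 N, or if a joint passes its speed limit or range.

## Robot

A 6-joint arm with a two-finger parallel gripper is mounted at the origin on a cart in front of the work surface, level with it; the furniture and walls round the work are solid. World frame = base frame: x ahead of the robot, y to its left, z up, the work surface at z = 0. Lengths are in m, angles in rad, forces in N, time in s.
With the tool pointing down it reaches from about 0.35 to 0.925 m from the base axis. Payload 6.4 kg.
Tool frame: the origin (TCP) lies at the very end of the fingers, on their centre line; the grasp point (between the pads) lies 19 mm behind it; z points along the fingers, y is the line along which they close (so a half turn about z gives the same grasp; the last joint's range is limited). The gripper opens to 85 mm and grips with 20 to 120 N. Pads are 22 mm wide; open, the fingers measure 114 mm over their backs; the gripper's body (76 mm by 85 mm) begins 54 mm behind the grasp point. The pads swing forward as they close: fully open they stand 13 mm farther back than shut.
Start: joints at [0.939, 0.245, 1.558, -0, 1.339, -0.174], TCP at [0.287, 0.583, 0.231] pointing down, gripper open.
Joint ranges: [-3.13, 3.13], [-1.02, 2.26], [0.13, 2.54], [-0.95, 4.09], [0.21, 2.88], [-2.74, 2.74]. Speed limits (rad/s): [2.57, 2.57, 3.14, 3.14, 3.14, 3.14].

## Interface

Orientations are given as [roll, pitch, yaw] about the fixed x, y, z axes, in that order (R = Rz(yaw) Ry(pitch) Rx(roll)).
In Python, from plant import * gives the robot as it stands.
- The arm moves only by the tool step_arm, never from a script. Its argument "series" is a list of rows, each a list of 6 numbers: the shift along the tool's x, y, z in cm, then the turn, a rotation vector about the tool's x, y, z in degrees. In form: [[x, y, z, ax, ay, az], ...]. A call has 1 to 10 rows; each row shifts and turns the commanded pose from where the row before left it, along the tool's axes as they then stand; what a row does not reach is not made up. A row lasts 1/10 s, in which the tool goes at most 50 mm and 8.59 degrees, less where a joint would pass 70% of its speed; a pose out of reach is approached as far as the arm can. A call is refused whole if a number of a shift passes 5 or a number of a turn 8.59, either way. A call with a gripper value outside its range is refused whole. "gripper" is the opening, from -1 (shut) to 1 (fully open), so that 0 is half open, set as the call begins (left out, the last holds). The fingers move at their own pace and stop on an object; "newtons" is the grip in N (left out, the last holds). Time passes only in rows, so rows that do not move let the fingers close. It gives the time, the measured TCP pose, the force, the opening and the grip force at its end, in the units of the state.
- sense(): the state, without advancing time (a new reading comes with each control period).
- grab_frame(name): name is "side" or "top" or "wrist"; returns a dict with "color" (400x640x3 uint8, red, green, blue), "range_z" (400x640 float32, m along the optical axis (not along the pixel's ray), 0 where there is no reading), "fov_y" (degrees; the focal length in pixels is half the picture's height over the tangent of half this angle, whatever the lens; pixels are square), "cx", "cy" (the principal point, pixels), "cam_to_world" (4x4, takes a point from camera to world coordinates); the wrist camera has in their place "mount" (4x4, takes a point from camera to tool coordinates, whose origin is the TCP and whose axes are the flange's). Camera axes: x right, y down, z forward; pixel columns grow to the right and rows downward; lengths in m; the calibration is good to about 2 mm. A picture is of the moment at which its call begins: read the wrist's pose just before it.
- finish_job(): hands the job in; it is judged then, once.
The state is a dict: "t": time; "q": joint angles; "joint_vel": joint speeds; "joint_torque": joint torques, N m; "tool_pos": TCP position; "orientation": TCP orientation; "wrist_force": force on the tool from outside, world axes, zero at the start; "ft_torque": the same for the moment, N m; "finger_gap": opening from 0.0 (shut) to 1.0 (fully open); "gripper_force": force on a finger pad.
Only numpy, scipy, OpenCV 4.12 (cv2) and the standard library are available. Lean on these libraries where they do the work, as an engineer would, in place of code of your own. Each camera call takes 0.05 s, during which the arm holds its last target. There are 200 camera calls.

## Working session

There is one attempt and no reset: what is moved stays moved. The work goes in short steps, Python scripts to look and compute and a tool call to move; the robot and the scene stay as the last step left them, time stands still between calls to the robot, and variables do not carry over. Pictures are saved under pics/ and viewed, at most 14 in all, crops included, and the job is handed in when it is done.

Besides the shell and the picture viewer there is one more tool, called after "Request:" as name([rows], argument=value, ...), one row to a line, values as JSON. step_arm: Moves the arm, as the interface text tells. Its arguments: {"type":"object","properties":{"series":{"type":"array","items":{"type":"array","items":{"type":"number"}}},"gripper":{"type":"number"},"newtons":{"type":"number"}},"required":["series"]}

```bash
mkdir -p pics
cat > h.py <<'E'
from plant import *
import numpy as np, cv2
from scipy.spatial.transform import Rotation as R
def cam(f):
    H,W=f["color"].shape[:2]; fl=H/2/np.tan(np.radians(f["fov_y"])/2); return fl,f["cx"],f["cy"]
def TW(f,s=None):
    if "cam_to_world" in f: return np.array(f["cam_to_world"])
    T=np.eye(4);T[:3,:3]=R.from_euler('xyz',s["orientation"]).as_matrix();T[:3,3]=s["tool_pos"];return T@np.array(f["mount"])
def ray(f,uv,z,s=None):
    fl,cx,cy=cam(f);T=TW(f,s);uv=np.atleast_2d(uv).astype(float)
    d=np.c_[(uv[:,0]-cx)/fl,(uv[:,1]-cy)/fl,np.ones(len(uv))]@T[:3,:3].T
    o=T[:3,3];return o+d*((z-o[2])/d[:,2])[:,None]
def cloud(f,s=None):
    fl,cx,cy=cam(f);T=TW(f,s);v,u=np.mgrid[:f["color"].shape[0],:f["color"].shape[1]];Z=f["range_z"]
    P=np.stack([(u-cx)/fl*Z,(v-cy)/fl*Z,Z],-1)@T[:3,:3].T+T[:3,3];P[Z==0]=np.nan;return P
def save(n,f): cv2.imwrite(f"pics/{n}.png",f["color"][...,::-1])
E
python3 - <<'E'
from h import *
import pickle
s=sense();print(s)
for n in("top","side"):
    f=grab_frame(n);save(n+"0",f);pickle.dump(f,open(n+"0.pkl","wb"));print(n,cam(f),TW(f))
f=grab_frame("wrist");print(f["mount"],cam(f))
E
```

```text
{'t': 0.0, 'q': array([ 9.38895721e-01,  2.45793605e-01,  1.55904939e+00, -1.53988954e-05,
        1.33867935e+00, -1.74102251e-01]), 'joint_vel': array([ 0.00035442,  0.00024575, -0.00195607,  0.00097224, -0.00101977,
        0.00085553]), 'joint_torque': array([ 1.44238038e-03, -4.29512036e+01, -3.26131117e+01, -3.85671842e-05,
        5.34350387e-03, -4.93612345e-05]), 'tool_pos': array([0.2869423 , 0.58260322, 0.23017439]), 'orientation': array([-3.13968954e+00, -3.19516581e-04,  2.68379755e+00]), 'wrist_force': array([ 0.44814991, -0.45782413, -1.02156389]), 'ft_torque': array([ 0.03002414, -0.00247248, -0.01413713]), 'gripper_force': 0.0, 'finger_gap': 0.9990847977905073}
top (np.float64(450.33175087671134), 315.6943534635938, 211.04138184626592) [[-0.02780259 -0.99577667  0.0874976   0.38619223]
 [-0.99950369  0.02639586 -0.01719372 -0.03541069]
 [ 0.01481153 -0.08793221 -0.99601634  1.21726917]
 [ 0.          0.          0.          1.        ]]
side (np.float64(414.9297932672528), 320.4852543436695, 201.79281655041953) [[ 0.91938779 -0.24223378  0.30991754  0.09444119]
 [-0.39334278 -0.57166127  0.72005892 -0.95710847]
 [ 0.00274526 -0.78391721 -0.6208593   0.83526654]
 [ 0.          0.          0.          1.        ]]
[[-5.05143913e-05 -9.62034211e-01 -2.72928880e-01  6.92439092e-02]
 [ 9.99999239e-01  2.87785609e-04 -1.19948447e-03  4.26729303e-04]
 [ 1.23249010e-03 -2.72928733e-01  9.62033465e-01 -1.42854600e-01]
 [ 0.00000000e+00  0.00000000e+00  0.00000000e+00  1.00000000e+00]] (np.float64(358.2975282392169), 318.59890847015146, 197.35724527519696)
```

View pics/top0.png

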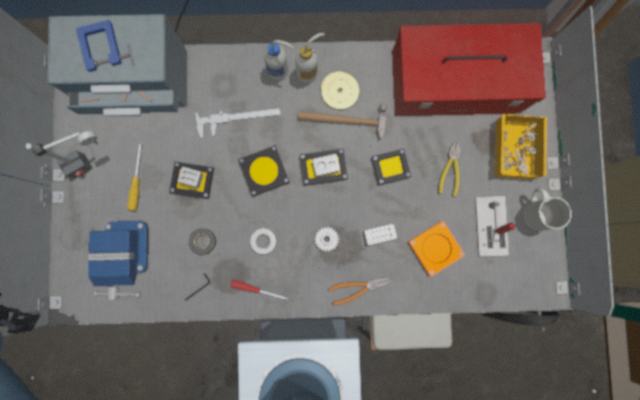

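View pics/side0.png

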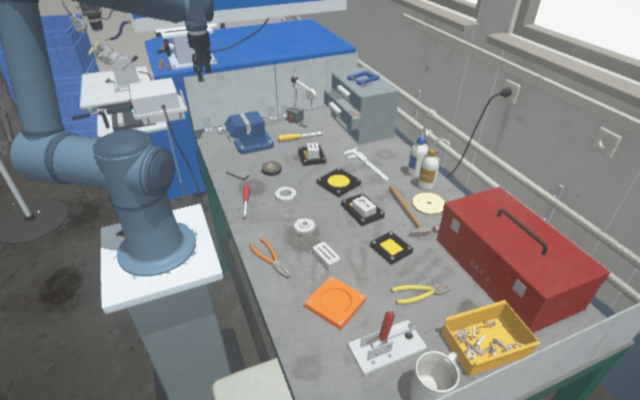

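Top view: black nests at about (191,180) and (323,167) (both holding inserts), round (264,170) and empty (391,167). The orange look-alike is at (436,248). Ring-like items are (203,241) dark, (263,241) and (327,238), and the long block is at (380,235). Next I enlarge these and check where the arm projects.

Run:
```python
from h import *
import pickle
f=pickle.load(open("top0.pkl","rb"));g=pickle.load(open("side0.pkl","rb"))
for h in(f,g):
    T=np.linalg.inv(TW(h));fl,cx,cy=cam(h)
    for p in([.287,.583,.23],[0,0,0]):
        c=T[:3,:3]@p+T[:3,3];print(c[:2]/c[2]*fl+[cx,cy],c[2])
c=f["color"][140:265,160:415];cv2.imwrite("pics/c1.png",cv2.resize(c[...,::-1],None,fx=3.1,fy=3.1,interpolation=cv2.INTER_CUBIC))
P=cloud(f)
for u,v in[(186,178),(323,163),(264,170),(391,167),(263,230),(327,228),(380,236),(203,232),(230,210)]:
    print((u,v),np.nanmedian(P[v-1:v+2,u-1:u+2].reshape(-1,3),0).round(4))
```

```text
[ 21.41235867 305.36086712] 0.9640243586241417
[299.37657472 399.32616201] 1.1780202413011376
[204.84892094  80.20030281] 1.5444315492587153
[156.55634937 247.74531036] 1.1784885072896785
(186, 178) [0.5863 0.2828 0.0378]
(323, 163) [ 0.6194 -0.079   0.0297]
(264, 170) [0.6071 0.0805 0.0125]
(391, 167) [ 0.6073 -0.2644  0.0105]
(263, 230) [0.4448 0.0859 0.016 ]
(327, 228) [ 0.4457 -0.0853  0.0106]
(380, 236) [ 0.4202 -0.2251  0.0217]
(203, 232) [0.4436 0.244  0.0196]
(230, 210) [5.021e-01 1.751e-01 5.000e-04]
```

View pics/c1.png

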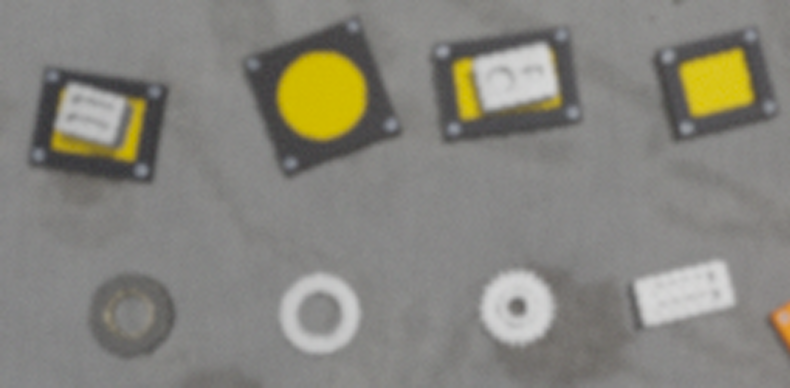

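Crop: the left nest (medium) holds the two-slot block, which is insert_short. The second holds the block with a round and a square hole, which is insert_medium, so that nest is the long one. The far right nest is short, and the circle nest is black. Of the three round items, the one at crop (320,312) / top (263,241) is smooth with a plain bore, so it is the ring. The one at (327,238) is toothed (the gear) and the one at (203,241) is dark (the tape). The block at (380,235) is insert_long.

```bash
cat >> h.py <<'E'
def rect(f,mask,z,s=None,name=""):
    c=max(cv2.findContours(mask.astype(np.uint8),cv2.RETR_EXTERNAL,cv2.CHAIN_APPROX_NONE)[0],key=cv2.contourArea)[:,0]
    p=ray(f,c,z,s)[:,:2]
    (x,y),(w,h),a=cv2.minAreaRect((p*1000).astype(np.float32))
    if w<h: w,h,a=h,w,a+90     # a: direction of the long side
    a=(a+0)%180
    print(name,"xy",round(x/1000,4),round(y/1000,4),"size",round(w,1),round(h,1),"long dir deg",round(a,1));return x/1000,y/1000,a
def win(m,u,v,r):
    o=np.zeros_like(m);o[v-r:v+r,u-r:u+r]=m[v-r:v+r,u-r:u+r];return o
def go(x,y,z,yaw):   # shift in present tool axes (cm), then turn about tool z (deg)
    s=sense();M=R.from_euler('xyz',s["orientation"])
    d=M.inv().apply(np.array([x,y,z])-s["tool_pos"])*100
    t=(R.from_euler('xyz',[np.pi,0,np.radians(yaw)]));r=np.degrees((M.inv()*t).as_rotvec())
    print("shift",d.round(2),"turn",r.round(2),"t",round(s["t"],2))
E
python3 - <<'E'
from h import *
import pickle
f=pickle.load(open("top0.pkl","rb"));C=f["color"].astype(int);mx=C.max(2);mn=C.min(2)
hsv=cv2.cvtColor(f["color"],cv2.COLOR_RGB2HSV)
yel=(hsv[...,1]>150)&(hsv[...,2]>110)
dark=mx<85; light=(mn>150)
for n,u,v,z in(("med",191,180,.018),("rnd",264,170,.018),("long",323,167,.018),("short",391,167,.018)):
    m=win(dark,u,v,30).astype(np.uint8);m=cv2.morphologyEx(m,cv2.MORPH_CLOSE,np.ones((5,5)));rect(f,m,z,name="nest_"+n)
for n,u,v,z,r in(("short",188,178,.048,17),("medium",325,163,.036,22),("long",380,236,.025,24),("ring",263,241,.015,20),("gear",327,238,.018,20)):
    rect(f,win(light,u,v,r),z,name=n)
for n,u,v,z in(("rnd",264,170,.012),("short",391,167,.008)): rect(f,win(yel,u,v,25),z,name="pocket_"+n)
go(.59,.275,.2,90)
E
```

```text
nest_med xy 0.5828 0.2746 size 105.8 86.1 long dir deg 79.7
nest_rnd xy 0.6032 0.0824 size 108.1 104.8 long dir deg 19.1
nest_long xy 0.5766 -0.0843 size 89.5 14.0 long dir deg 96.2
nest_short xy 0.6067 -0.2704 size 74.0 67.8 long dir deg 12.7
short xy 0.5888 0.2732 size 49.8 39.3 long dir deg 72.5
medium xy 0.6143 -0.0865 size 65.3 46.2 long dir deg 102.0
long xy 0.426 -0.2266 size 82.8 44.2 long dir deg 101.6
ring xy 0.417 0.0862 size 69.2 66.4 long dir deg 88.4
gear xy 0.4175 -0.0828 size 61.2 61.1 long dir deg 88.4
pocket_rnd xy 0.6059 0.0831 size 75.7 73.9 long dir deg 88.6
pocket_short xy 0.6098 -0.2648 size 58.0 49.5 long dir deg 101.6
shift [-40.78 -14.21   3.05] turn [-9.000e-02  3.000e-02  6.377e+01] t 0.15
```

Request:
step_arm([
  [-4.5,-1.55,0,0,0,0],
  [-4.5,-1.55,0,0,0,0],
  [-4.5,-1.55,0,0,0,0],
  [-4.5,-1.55,0,0,0,0],
  [-4.5,-1.55,0,0,0,0],
  [-4.5,-1.55,0,0,0,0],
  [-4.5,-1.55,0,0,0,0],
  [-4.5,-1.55,0,0,0,0],
  [-4.5,-1.55,0,0,0,0],
], gripper=1)

```text
t: 1.05
tool_pos: [0.5899, 0.2773, 0.231]
orientation: [-3.141, -0.0, 2.684]
wrist_force: [0.8, 0.3, 1.5]
finger_gap: 1.001
gripper_force: 0.0
```

Request:
step_arm([
  [0,0,0.5,0,0,8.2],
  [0,0,0.5,0,0,8.2],
  [0,0,0.5,0,0,8.2],
  [0,0,0.5,0,0,8.2],
  [0,0,0.5,0,0,8.2],
  [0,0,0.5,0,0,8.2],
  [0,0,0.5,0,0,8.2],
  [0,0,0.5,0,0,8.2],
  [0,0,0.5,0,0,8.2],
  [0,0,0.5,0,0,8.2],
])

```text
t: 2.05
tool_pos: [0.5886, 0.2789, 0.1806]
orientation: [-3.141, 0.001, 1.247]
wrist_force: [0.2, -0.0, -0.7]
finger_gap: 0.998
gripper_force: 0.0
```

Run:
```python
from h import *
s=sense();f=grab_frame("wrist");save("w1",f);print(s["tool_pos"],s["orientation"],s["finger_gap"])
go(.5888,.2732,.15,72.5)
P=cloud(f,s);T=TW(f,s)
import pickle;pickle.dump((s,f),open("w1.pkl","wb"))
```

```text
[0.58863868 0.27886385 0.18059994] [-3.14087733e+00  5.00874633e-04  1.24671593e+00] 0.9983728753130934
shift [-0.5   0.24  2.96] turn [-0.11  0.08 -1.27] t 2.1
```

View pics/w1.png

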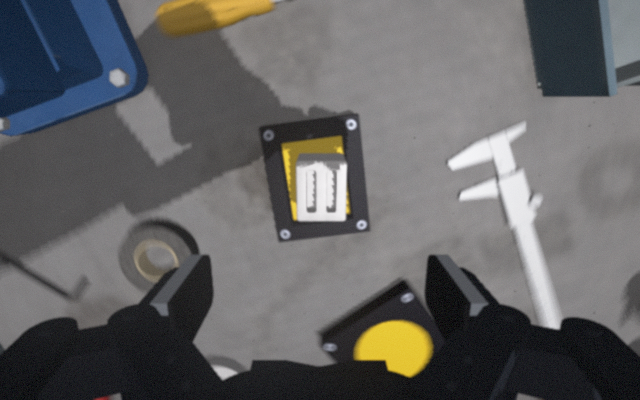

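The wrist view shows the two-slot insert at (322,188), in its nest directly below the tool. The nest runs from about (262,115) to (368,240). The finger tips are at (190,265) and (445,265).

Run:
```python
from h import *
import pickle
s,f=pickle.load(open("w1.pkl","rb"));C=f["color"].astype(int);mx=C.max(2);mn=C.min(2)
m=win(mn>140,322,190,38).astype(np.uint8);m=cv2.morphologyEx(m,cv2.MORPH_CLOSE,np.ones((9,9)))
m=cv2.morphologyEx(m,cv2.MORPH_OPEN,np.ones((9,9)))
rect(f,m,.048,s,"short")
d=win(mx<80,316,177,70).astype(np.uint8);rect(f,cv2.morphologyEx(d,cv2.MORPH_CLOSE,np.ones((5,5))),.018,s,"nest_med")
P=cloud(f,s);print(P[190,318],P[165,330], P[205,324])
# finger tips in tool frame
fl,cx,cy=cam(f);Z=f["range_z"];v,u=np.mgrid[:400,:640]
Q=np.stack([(u-cx)/fl*Z,(v-cy)/fl*Z,Z],-1)@np.array(f["mount"])[:3,:3].T+np.array(f["mount"])[:3,3]
for sl in(np.s_[255:300,180:215],np.s_[255:300,425:460]):
    q=Q[sl].reshape(-1,3);q=q[(q[:,2]<.02)&(q[:,2]>-.1)];print("tips",q.min(0),q.max(0),len(q))
```

```text
short xy 0.5892 0.2746 size 48.5 39.9 long dir deg 71.4
nest_med xy 0.5791 0.2858 size 118.2 99.6 long dir deg 78.8
[0.587182   0.27642009 0.0482763 ] [0.60243793 0.29241795 0.04777853] [0.58783228 0.26327059 0.04892211]
tips [-0.00954122 -0.04960873 -0.04594493] [ 0.01207414 -0.04226089 -0.01228046] 1384
tips [-0.00869033  0.04195928 -0.0470945 ] [ 0.0123244   0.0526751  -0.01310414] 1450
```

Request:
step_arm([
  [-0.42,0.2,3,0,0,0],
  [0,0,4,0,0,0],
  [0,0,4,0,0,0],
  [0,0,3,0,0,0],
  [0,0,1.5,0,0,0],
  [0,0,0.3,0,0,0],
  [0,0,0,0,0,0],
])

```text
t: 2.8
tool_pos: [0.5902, 0.2745, 0.0241]
orientation: [3.141, -0.001, 1.253]
wrist_force: [0.8, 0.7, 0.8]
finger_gap: 0.999
gripper_force: 0.0
```

Request:
step_arm([
  [0,0,0,0,0,0],
  [0,0,0,0,0,0],
  [0,0,0,0,0,0],
  [0,0,0,0,0,0],
  [0,0,0,0,0,0],
  [0,0,0,0,0,0],
  [0,0,0,0,0,0],
  [0,0,0,0,0,0],
], gripper=-1, newtons=60)

```text
t: 3.6
tool_pos: [0.5893, 0.2748, 0.0248]
orientation: [-3.141, -0.0, 1.253]
wrist_force: [-5.3, 0.7, 7.1]
finger_gap: 0.454
gripper_force: 63.0
```

Run:
```python
from h import *
s=sense();f=grab_frame("wrist");save("w2",f);print(s["tool_pos"],s["orientation"],s["finger_gap"],s["gripper_force"])
go(.61,-.265,.16,101.6)
```

```text
[0.58934006 0.27483574 0.02484308] [-3.14088330e+00 -1.99443902e-04  1.25306721e+00] 0.4541194700584972 62.97770619392395
shift [-50.64  18.82 -13.53] turn [-3.00e-02 -2.00e-02 -2.98e+01] t 3.65
```

View pics/w2.png

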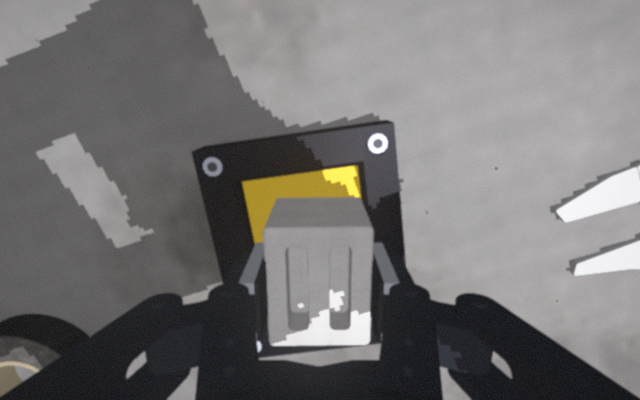

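Request:
step_arm([
  [0,0,-2,0,0,0],
  [0,0,-4,0,0,0],
  [0,0,-4,0,0,0],
  [0,0,-3,0,0,0],
  [-2,0.75,0,0,0,0],
  [-3.5,1.3,0,0,0,0],
  [-4.2,1.56,0,0,0,0],
  [-4.2,1.56,0,0,0,0],
  [-4.2,1.56,0,0,0,0],
  [-4.2,1.56,0,0,0,0],
])

```text
t: 4.65
tool_pos: [0.5969, 0.0351, 0.1518]
orientation: [-3.139, 0.001, 1.253]
wrist_force: [1.3, 0.5, -6.6]
finger_gap: 0.455
gripper_force: 62.6
```

Request:
step_arm([
  [-4.2,1.56,0,0,0,0],
  [-4.2,1.56,0,0,0,0],
  [-4.2,1.56,0,0,0,0],
  [-4.2,1.56,0,0,0,0],
  [-3.2,1.2,0,0,0,0],
  [-2,0.75,0,0,0,-7],
  [0,0,0,0,0,-8],
  [0,0,0,0,0,-8],
  [0,0,0,0,0,-6.8],
  [0,0,0,0,0,0],
])

```text
t: 5.65
tool_pos: [0.6062, -0.1975, 0.1516]
orientation: [-3.139, -0.002, 1.772]
wrist_force: [-0.1, 0.1, -5.9]
finger_gap: 0.454
gripper_force: 62.4
```

Run:
```python
from h import *
s=sense();f=grab_frame("wrist");save("w3",f);print(s["tool_pos"],s["orientation"],s["finger_gap"],s["gripper_force"])
hsv=cv2.cvtColor(f["color"],cv2.COLOR_RGB2HSV)
yel=(hsv[...,1]>140)&(hsv[...,2]>70)
rect(f,yel,.008,s,"pocket visible part")
go(.61,-.264,.04,101.6)
```

```text
[ 0.60624266 -0.19747068  0.15157781] [-3.13907571e+00 -2.09453178e-03  1.77236387e+00] 0.4538166960171752 62.403098344802856
pocket visible part xy 0.3738 -0.3718 size 152.8 94.4 long dir deg 46.0
shift [-6.61 -0.95 11.18] turn [-0.12 -0.1  -0.16] t 5.7
```

View pics/w3.png

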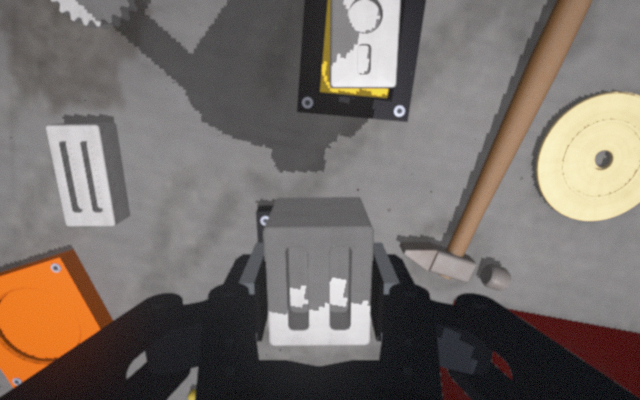

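Request:
step_arm([
  [-3,-0.45,0,0,0,0],
  [-3.2,-0.45,0,0,0,0],
  [-0.41,-0.05,1,0,0,0],
  [0,0,3,0,0,0],
  [0,0,3.4,0,0,0],
  [0,0,2,0,0,0],
  [0,0,1,0,0,0],
  [0,0,0.8,0,0,0],
  [0,0,0.4,0,0,0],
  [0,0,0,0,0,0],
])

```text
t: 6.7
tool_pos: [0.6118, -0.2648, 0.0378]
orientation: [3.141, 0.001, 1.772]
wrist_force: [-0.4, 0.4, -5.7]
finger_gap: 0.453
gripper_force: 62.4
```

Run:
```python
from h import *
go(.61,-.264,.0255,101.6)
```

```text
shift [ 0.11 -0.16  1.23] turn [ 0.03  0.03 -0.05] t 6.7
```

Request:
step_arm([
  [0,-0.12,0,0,0,0],
  [0,0,0.4,0,0,0],
  [0,0,0.4,0,0,0],
  [0,0,0.3,0,0,0],
  [0,0,0.1,0,0,0],
  [0,0,0.1,0,0,0],
  [0,0,0,0,0,0],
])

```text
t: 7.4
tool_pos: [0.6103, -0.2649, 0.0249]
orientation: [-3.141, -0.0, 1.773]
wrist_force: [-4.1, 1.4, -1.3]
finger_gap: 0.455
gripper_force: 63.1
```

Run:
```python
from h import *
s=sense();print(s["tool_pos"],s["wrist_force"])
go(.61,-.264,.0255,101.6)
```

```text
[ 0.61025767 -0.26487174  0.0248677 ] [-4.13149666  1.36068852 -1.28933117]
shift [ 0.09 -0.01 -0.06] turn [-0.02 -0.01 -0.02] t 7.4
```

Request:
step_arm([
  [0,0,0,0,0,0],
  [0,0,0,0,0,0],
  [0,0,0,0,0,0],
  [0,0,0,0,0,0],
  [0,0,-1,0,0,0],
  [0,0,-4,0,0,0],
  [0,0,-4,0,0,0],
  [0,0,-4,0,0,0],
], gripper=1)

```text
t: 8.2
tool_pos: [0.6102, -0.2649, 0.1565]
orientation: [3.141, 0.0, 1.773]
wrist_force: [1.3, -1.1, -0.2]
finger_gap: 1.002
gripper_force: 0.0
```

Request:
step_arm([
  [3,0.6,0,0,0,0],
  [4,0.8,0,0,0,0],
  [4,0.8,0,0,0,0],
  [4,0.8,0,0,0,0],
  [2.4,0.95,0,0,0,0],
  [0,0,0,0,0,0],
])

```text
t: 8.8
tool_pos: [0.6143, -0.0834, 0.1552]
orientation: [3.141, -0.0, 1.777]
wrist_force: [-1.1, 0.1, -0.2]
finger_gap: 0.998
gripper_force: 0.0
```

```bash
cat >> h.py <<'E'
def look(n):
    s=sense();f=grab_frame("wrist");save(n,f);print(s["tool_pos"].round(4),np.degrees(s["orientation"]).round(2),round(s["finger_gap"],3));return s,f
def top_at(f,s,zlo,zhi,x,y,r):   # points of a top face by height near (x,y)
    P=cloud(f,s);m=(P[...,2]>zlo)&(P[...,2]<zhi)&(np.hypot(P[...,0]-x,P[...,1]-y)<r)
    return m
E
python3 - <<'E'
from h import *
s,f=look("w4")
mn=f["color"].min(2)
m=top_at(f,s,.031,.042,.6143,-.0865,.05).astype(np.uint8);m=cv2.morphologyEx(m,cv2.MORPH_OPEN,np.ones((5,5)))
m=cv2.morphologyEx(m,cv2.MORPH_CLOSE,np.ones((15,15)));rect(f,m,.036,s,"medium(depth)")
l=win((mn>130)&(f["color"].max(2)-mn<40),319,190,75).astype(np.uint8);l=cv2.morphologyEx(l,cv2.MORPH_OPEN,np.ones((5,5)))
rect(f,l,.036,s,"medium(light)")
m=top_at(f,s,.012,.026,.61,-.08,.08).astype(np.uint8)*(f["color"].max(2)<90)
rect(f,cv2.morphologyEx(m,cv2.MORPH_CLOSE,np.ones((5,5))),.018,s,"nest_long")
g=grab_frame("top");rect(g,win(g["color"].min(2)>150,391,167,20),.048,name="short placed(top)")
go(.6143,-.0865,.022,102)
E
```

```text
[ 0.6143 -0.0834  0.1552] [179.94  -0.   101.81] 0.998
medium(depth) xy 0.614 -0.0854 size 64.3 44.9 long dir deg 101.8
medium(light) xy 0.6143 -0.0861 size 64.5 45.1 long dir deg 101.8
nest_long xy 0.6126 -0.0797 size 120.2 84.1 long dir deg 96.6
short placed(top) xy 0.6105 -0.2657 size 51.6 41.9 long dir deg 101.4
shift [ 0.000e+00 -1.000e-02  1.331e+01] turn [ 0.05  0.05 -0.37] t 8.9
```

View pics/w4.png

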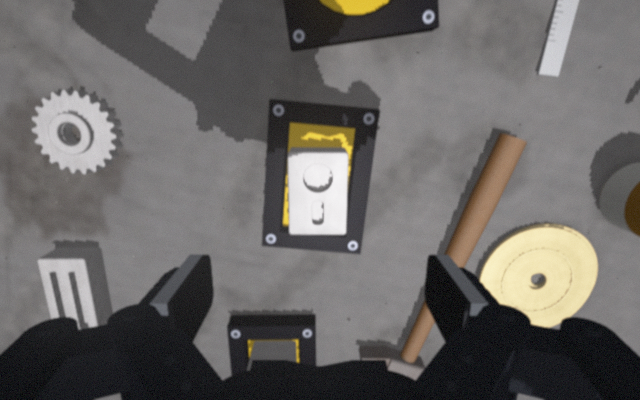

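The insert with the round and square holes is at (318,193) in the long nest, and every measured size matches.

Request:
step_arm([
  [0,0,2,0,0,0],
  [0,0,4,0,0,0],
  [0,0,4,0,0,0],
  [0,0,2.2,0,0,0],
  [0,0,0.9,0,0,0],
  [0,0,0.3,0,0,0],
  [0,0,0,0,0,0],
])

```text
t: 9.6
tool_pos: [0.6149, -0.0875, 0.0214]
orientation: [3.14, 0.001, 1.772]
wrist_force: [0.2, -0.9, 0.6]
finger_gap: 1.002
gripper_force: 0.0
```

Run:
```python
from h import *
go(.6143,-.0860,.0195,101.8)
```

```text
shift [ 0.15 -0.03  0.19] turn [ 0.09  0.06 -0.27] t 9.6
```

Close on it, then work out the shift to the medium nest at (.5828,.2746), 79.7°.

Request:
step_arm([
  [0.15,0,0.19,0,0,0],
  [0,0,0,0,0,0],
  [0,0,0,0,0,0],
  [0,0,0,0,0,0],
  [0,0,0,0,0,0],
  [0,0,0,0,0,0],
  [0,0,0,0,0,0],
  [0,0,0,0,0,0],
], gripper=-1, newtons=60)

```text
t: 10.4
tool_pos: [0.6142, -0.0852, 0.0197]
orientation: [3.141, 0.001, 1.773]
wrist_force: [-2.9, 1.0, 4.9]
finger_gap: 0.51
gripper_force: 64.5
```

Request:
step_arm([
  [0,0,-2,0,0,0],
  [0,0,-4,0,0,0],
  [0,0,-4,0,0,0],
  [0,0,-2,0,0,0],
  [0,0,0,0,0,0],
])

```text
t: 10.9
tool_pos: [0.6156, -0.0855, 0.1417]
orientation: [3.136, 0.003, 1.773]
wrist_force: [1.0, -0.1, -6.1]
finger_gap: 0.509
gripper_force: 64.4
```

Run:
```python
from h import *
import pickle
s=sense();print(s["tool_pos"],s["finger_gap"],s["gripper_force"])
f=grab_frame("top");C=f["color"]
hsv=cv2.cvtColor(C,cv2.COLOR_RGB2HSV);yel=(hsv[...,1]>150)&(hsv[...,2]>90)
rect(f,win(yel,191,180,28),.008,name="pocket_med")
m=win(C.max(2)<85,191,180,30).astype(np.uint8);rect(f,cv2.morphologyEx(m,cv2.MORPH_CLOSE,np.ones((5,5))),.018,name="nest_med")
go(.5828,.2746,.145,79.7)
```

```text
[ 0.61556858 -0.08549869  0.14171039] 0.5087197995153926 64.37050580978394
pocket_med xy 0.5864 0.2779 size 75.3 56.3 long dir deg 79.0
nest_med xy 0.5828 0.2746 size 104.8 85.7 long dir deg 79.7
shift [35.85  4.17 -0.64] turn [ 0.08  0.03 21.88] t 10.95
```

Request:
step_arm([
  [2,0.2,0,0,0,0],
  [4,0.3,0,0,0,0],
  [4.2,0.35,0,0,0,0],
  [4.2,0.35,0,0,0,0],
  [4.2,0.35,0,0,0,0],
  [4.2,0.35,0,0,0,0],
  [3.5,0.3,0,0,0,7.3],
  [2,0,0,0,0,7.3],
  [0,0,0,0,0,7.3],
  [0,0,0,0,0,0],
])

```text
t: 11.95
tool_pos: [0.5787, 0.1974, 0.1348]
orientation: [-3.136, 0.002, 1.392]
wrist_force: [-0.2, -1.0, -6.3]
finger_gap: 0.508
gripper_force: 64.3
```

Run:
```python
from h import *
s,f=look("w5")
m=top_at(f,s,.012,.026,.585,.276,.08).astype(np.uint8)*(f["color"].max(2)<90)
rect(f,cv2.morphologyEx(m,cv2.MORPH_CLOSE,np.ones((5,5))),.018,s,"nest_med")
hsv=cv2.cvtColor(f["color"],cv2.COLOR_RGB2HSV);yel=((hsv[...,1]>140)&(hsv[...,2]>70)&top_at(f,s,-.01,.02,.585,.276,.06))
rect(f,yel,.008,s,"pocket")
go(.585,.2765,.145,79.4)
```

```text
[0.5787 0.1974 0.1348] [-1.7968e+02  1.2000e-01  7.9770e+01] 0.508
nest_med xy 0.5853 0.2758 size 101.6 84.8 long dir deg 79.8
pocket xy 0.5858 0.2769 size 74.8 54.9 long dir deg 80.4
shift [ 7.94 -0.83 -0.98] turn [-0.28  0.1   0.44] t 12.0
```

View pics/w5.png

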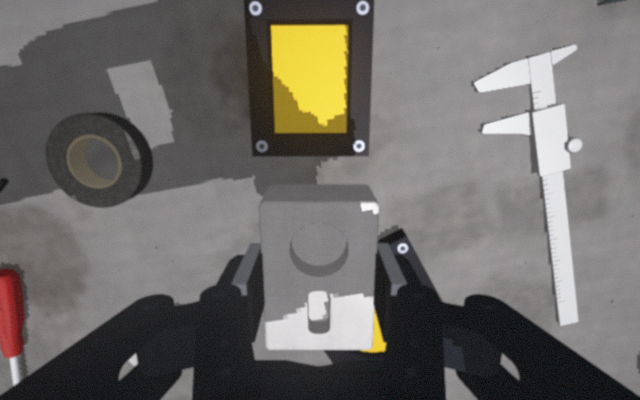

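The empty medium pocket is at (310,78) and the insert is held square.

Request:
step_arm([
  [2.5,-0.26,0,0,0,0],
  [3.5,-0.36,0,0,0,0],
  [2,-0.15,0,0,0,0],
  [0,0,3,0,0,0],
  [0,0,3.5,0,0,0],
  [0,0,2.2,0,0,0],
  [0,0,1,0,0,0],
  [0,0,0.3,0,0,0],
  [0,0,0,0,0,0],
])

```text
t: 12.9
tool_pos: [0.5884, 0.2769, 0.0388]
orientation: [3.141, -0.0, 1.391]
wrist_force: [-0.1, -0.3, -4.7]
finger_gap: 0.51
gripper_force: 64.2
```

Run:
```python
from h import *
go(.5856,.2769,.0200,80)
```

```text
shift [-0.05 -0.27  1.88] turn [ 0.04 -0.01 -0.32] t 12.9
```

Request:
step_arm([
  [0,-0.22,0.3,0,0,0],
  [0,0,0.5,0,0,0],
  [0,0,0.4,0,0,0],
  [0,0,0.3,0,0,0],
  [0,0,0.2,0,0,0],
  [0,0,0.15,0,0,0],
  [0,0,0,0,0,0],
])

```text
t: 13.6
tool_pos: [0.5858, 0.2775, 0.0199]
orientation: [3.141, -0.0, 1.391]
wrist_force: [0.4, 0.1, -4.7]
finger_gap: 0.513
gripper_force: 64.3
```

Request:
step_arm([
  [0,0,0.1,0,0,0],
  [0,0,0,0,0,0],
])

```text
t: 13.8
tool_pos: [0.5859, 0.2776, 0.0197]
orientation: [3.141, -0.0, 1.391]
wrist_force: [-3.4, -0.4, 0.8]
finger_gap: 0.512
gripper_force: 64.9
```

Request:
step_arm([
  [0,0,0,0,0,0],
  [0,0,0,0,0,0],
  [0,0,0,0,0,0],
  [0,0,0,0,0,0],
  [0,0,-1,0,0,0],
  [0,0,-4,0,0,0],
  [0,0,-4,0,0,0],
  [0,0,-4,0,0,0],
  [0,0,0,0,0,0],
], gripper=1)

```text
t: 14.7
tool_pos: [0.59, 0.2788, 0.1576]
orientation: [3.129, -0.006, 1.391]
wrist_force: [0.7, 0.5, 0.5]
finger_gap: 0.999
gripper_force: 0.0
```

Run:
```python
from h import *
s,f=look("w6")
m=top_at(f,s,.031,.042,.5856,.277,.05).astype(np.uint8);m=cv2.morphologyEx(m,cv2.MORPH_CLOSE,np.ones((15,15)));rect(f,m,.036,s,"medium(depth)")
m=top_at(f,s,.012,.026,.585,.276,.08).astype(np.uint8)*(f["color"].max(2)<90)
rect(f,cv2.morphologyEx(m,cv2.MORPH_CLOSE,np.ones((5,5))),.018,s,"nest_med")
P=cloud(f,s);q=P[top_at(f,s,.031,.042,.5856,.277,.03)];print("top z",np.median(q[:,2]))
go(.426,-.2266,.15,101.6)
```

```text
[0.59   0.2788 0.1576] [179.27  -0.36  79.68] 0.999
medium(depth) xy 0.5858 0.2778 size 64.9 44.8 long dir deg 79.5
nest_med xy 0.5853 0.2773 size 104.6 84.2 long dir deg 79.9
top z 0.036306136088735036
shift [-52.57  -6.92   0.15] turn [  0.5   -0.13 -21.93] t 14.75
```

Request:
step_arm([
  [-2,-0.26,0,0,0,0],
  [-4,-0.53,0,0,0,0],
  [-4.5,-0.59,0,0,0,0],
  [-4.5,-0.59,0,0,0,0],
  [-4.5,-0.59,0,0,0,0],
  [-4.5,-0.59,0,0,0,0],
  [-4.5,-0.59,0,0,0,0],
  [-4.5,-0.59,0,0,0,0],
  [-4.5,-0.59,0,0,0,0],
  [-4.5,-0.59,0,0,0,0],
])

```text
t: 15.75
tool_pos: [0.4546, -0.127, 0.148]
orientation: [-3.14, -0.001, 1.391]
wrist_force: [0.4, 0.2, 0.3]
finger_gap: 1.0
gripper_force: 0.0
```

Request:
step_arm([
  [-4.5,-0.59,0,0,0,0],
  [-4,-0.53,0,0,0,0],
  [-2,-0.39,0,0,0,-7.3],
  [0,0,0,0,0,-7.3],
  [0,0,0,0,0,-7.3],
  [0,0,0,0,0,0],
  [0,0,0,0,0,0],
])

```text
t: 16.45
tool_pos: [0.422, -0.226, 0.1482]
orientation: [-3.141, -0.001, 1.77]
wrist_force: [-0.1, -1.0, 0.5]
finger_gap: 0.998
gripper_force: 0.0
```

Run:
```python
from h import *
s,f=look("w7")
m=top_at(f,s,.020,.030,.426,-.2266,.055).astype(np.uint8);m=cv2.morphologyEx(m,cv2.MORPH_CLOSE,np.ones((15,15)));rect(f,m,.025,s,"long(depth)")
l=((f["color"].min(2)>130)&top_at(f,s,.005,.030,.426,-.2266,.055)).astype(np.uint8)
rect(f,cv2.morphologyEx(l,cv2.MORPH_CLOSE,np.ones((15,15))),.025,s,"long(light)")
go(.426,-.2266,.012,101.6)
```

```text
[ 0.422  -0.226   0.1482] [-1.7995e+02 -6.0000e-02  1.0142e+02] 0.998
long(depth) xy 0.4246 -0.2253 size 80.1 39.9 long dir deg 101.9
long(light) xy 0.4249 -0.2268 size 77.0 39.9 long dir deg 101.9
shift [-0.14  0.37 13.64] turn [-0.03 -0.05 -0.14] t 16.5
```

View pics/w7.png

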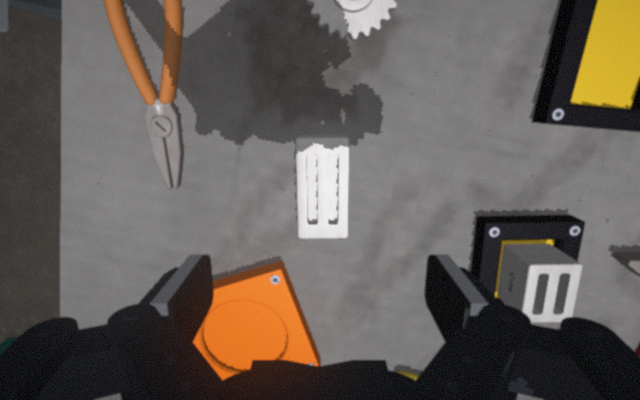

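Long insert is at (323,188). The gear, the pliers and the orange plate are all clear of the fingers.

Request:
step_arm([
  [0,0.28,2,0,0,0],
  [0,0,4,0,0,0],
  [0,0,4,0,0,0],
  [0,0,2.5,0,0,0],
  [0,0,1,0,0,0],
  [0,0,0.3,0,0,0],
  [0,0,0,0,0,0],
  [0,0,0,0,0,0],
])

```text
t: 17.3
tool_pos: [0.4263, -0.2268, 0.0124]
orientation: [3.14, 0.002, 1.773]
wrist_force: [0.7, -0.1, 1.2]
finger_gap: 1.004
gripper_force: 0.0
```

Run:
```python
from h import *
go(.4248,-.2258,.0095,101.9)
```

```text
shift [ 0.13 -0.13  0.29] turn [ 0.11  0.14 -0.34] t 17.3
```

Request:
step_arm([
  [0.1,-0.13,0.29,0,0,0],
  [0,0,0,0,0,0],
  [0,0,0,0,0,0],
  [0,0,0,0,0,0],
  [0,0,0,0,0,0],
  [0,0,0,0,0,0],
  [0,0,0,0,0,0],
  [0,0,0,0,0,0],
], gripper=-1)

```text
t: 18.1
tool_pos: [0.4243, -0.2255, 0.0088]
orientation: [3.141, 0.001, 1.773]
wrist_force: [0.7, 1.6, 4.9]
finger_gap: 0.454
gripper_force: 62.3
```

Request:
step_arm([
  [0,0,-2,0,0,0],
  [0,0,-4,0,0,0],
  [0,0,-4,0,0,0],
  [0,0,-2,0,0,0],
  [0,0,0,0,0,0],
])

```text
t: 18.6
tool_pos: [0.4248, -0.2262, 0.1302]
orientation: [3.139, 0.004, 1.773]
wrist_force: [0.7, -1.4, -8.2]
finger_gap: 0.451
gripper_force: 63.6
```

Run:
```python
from h import *
s=sense();print(s["finger_gap"],s["gripper_force"],s["wrist_force"]);go(.6126,-.0797,.14,96.6)
```

```text
0.4512210695113452 63.56996297836304 [ 0.74363174 -1.4336846  -8.16866096]
shift [10.57 21.34 -0.97] turn [0.18 0.24 4.98] t 18.6
```

Request:
step_arm([
  [0.8,1.6,0,0,0,0],
  [1.8,3.6,0,0,0,0],
  [2,4,0,0,0,0],
  [2,4,0,0,0,0],
  [1.8,3.6,0,0,0,0],
  [1.4,2.9,0,0,0,0],
  [0.77,1.64,0,0,0,5],
  [0,0,3,0,0,0],
  [0,0,3,0,0,0],
  [0,0,0,0,0,0],
])

```text
t: 19.6
tool_pos: [0.6051, -0.0766, 0.0592]
orientation: [-3.126, -0.007, 1.686]
wrist_force: [-1.2, 0.4, -7.0]
finger_gap: 0.453
gripper_force: 63.6
```

Request:
step_arm([
  [0,0,2,0,0,0],
  [0,0,1.2,0,0,0],
  [0,0,0.5,0,0,0],
  [0,0,0,0,0,0],
])

```text
t: 20.0
tool_pos: [0.6107, -0.0786, 0.0301]
orientation: [-3.14, -0.001, 1.685]
wrist_force: [-0.2, -0.2, -5.5]
finger_gap: 0.45
gripper_force: 63.7
```

Run:
```python
from h import *
go(.6126,-.0797,.0168,96.6)
```

```text
shift [-0.13  0.18  1.33] turn [-0.12 -0.05 -0.04] t 20.0
```

Request:
step_arm([
  [-0.1,0.15,0.1,0,0,0],
  [0,0,0.4,0,0,0],
  [0,0,0.3,0,0,0],
  [0,0,0.3,0,0,0],
  [0,0,0.2,0,0,0],
  [0,0,0.05,0,0,0],
  [0,0,0,0,0,0],
])

```text
t: 20.7
tool_pos: [0.6131, -0.0796, 0.0173]
orientation: [-3.141, -0.0, 1.686]
wrist_force: [-0.1, -0.0, -6.5]
finger_gap: 0.454
gripper_force: 63.8
```

Request:
step_arm([
  [0,0,0.1,0,0,0],
  [0,0,0,0,0,0],
])

```text
t: 20.9
tool_pos: [0.6135, -0.0797, 0.0169]
orientation: [3.141, 0.0, 1.686]
wrist_force: [-0.4, 0.5, -4.0]
finger_gap: 0.454
gripper_force: 64.2
```

Request:
step_arm([
  [0,0,0,0,0,0],
  [0,0,0,0,0,0],
  [0,0,0,0,0,0],
  [0,0,0,0,0,0],
  [0,0,-1,0,0,0],
  [0,0,-4,0,0,0],
  [0,0,-4,0,0,0],
  [0,0,-4,0,0,0],
  [0,0,0,0,0,0],
], gripper=1)

```text
t: 21.8
tool_pos: [0.6175, -0.0809, 0.1549]
orientation: [3.129, 0.006, 1.686]
wrist_force: [1.0, -0.3, 0.7]
finger_gap: 1.001
gripper_force: 0.0
```

Run:
```python
from h import *
s,f=look("w8")
m=top_at(f,s,.028,.038,.6126,-.08,.055).astype(np.uint8);m=cv2.morphologyEx(m,cv2.MORPH_CLOSE,np.ones((15,15)));rect(f,m,.033,s,"long(depth)")
m=top_at(f,s,.012,.026,.6126,-.08,.08).astype(np.uint8)*(f["color"].max(2)<90)
rect(f,cv2.morphologyEx(m,cv2.MORPH_CLOSE,np.ones((5,5))),.018,s,"nest_long")
P=cloud(f,s);q=P[top_at(f,s,.02,.042,.6126,-.08,.03)];print("top z",np.median(q[:,2]))
go(.417,.0862,.15,90)
```

```text
[ 0.6175 -0.0809  0.1549] [179.27   0.33  96.58] 1.001
long(depth) xy 0.6133 -0.0797 size 80.2 39.9 long dir deg 96.8
nest_long xy 0.6125 -0.0793 size 119.1 84.1 long dir deg 96.6
top z 0.032690860951518824
shift [ 18.83 -17.84  -0.06] turn [0.46 0.18 6.58] t 21.85
```

Request:
step_arm([
  [1.5,-1.4,0,0,0,0],
  [3,-2.9,0,0,0,0],
  [3,-2.9,0,0,0,0],
  [3,-2.9,0,0,0,0],
  [3,-2.9,0,0,0,0],
  [3,-2.8,0,0,0,0],
  [2.3,-2,0,0,0,6.6],
  [0,0,0,0,0,0],
  [0,0,0,0,0,0],
])

```text
t: 22.75
tool_pos: [0.4144, 0.087, 0.146]
orientation: [-3.141, 0.0, 1.572]
wrist_force: [1.0, -0.3, 0.1]
finger_gap: 1.0
gripper_force: 0.0
```

Run:
```python
from h import *
s,f=look("w9")
m=((f["color"].min(2)>110)&top_at(f,s,.011,.030,.417,.0862,.055)).astype(np.uint8);rect(f,m,.015,s,"ring")
c=max(cv2.findContours(m,cv2.RETR_EXTERNAL,cv2.CHAIN_APPROX_NONE)[0],key=cv2.contourArea)[:,0]
p=ray(f,c,.015,s)[:,:2]*1000;(x,y),r=cv2.minEnclosingCircle(p.astype(np.float32));print("circle",x,y,r)
go(x/1000,y/1000,.0,90)
```

```text
[0.4144 0.087  0.146 ] [-1.7997e+02  1.0000e-02  9.0090e+01] 1.0
ring xy 0.4157 0.0879 size 67.3 67.1 long dir deg 90.1
circle 415.6737976074219 88.0343246459961 33.859413146972656
shift [ 0.15  0.07 14.63] turn [-0.01  0.01  0.03] t 22.8
```

View pics/w9.png

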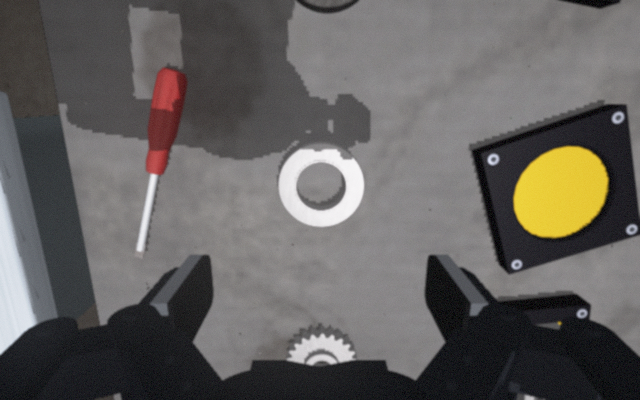

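The ring lies at (321,184), smooth, with the gear well away at (320,345). I close to about ring width at height to measure how far back the fingertips stand.

Request:
step_arm([
  [0.15,0.08,0,0,0,0],
  [0,0,2,0,0,0],
  [0,0,0,0,0,0],
  [0,0,0,0,0,0],
], gripper=0.6)

```text
t: 23.2
tool_pos: [0.4158, 0.0879, 0.1263]
orientation: [-3.14, -0.0, 1.57]
wrist_force: [-0.5, -0.4, 0.6]
finger_gap: 0.798
gripper_force: 0.0
```

Run:
```python
from h import *
s,f=look("w10")
fl,cx,cy=cam(f);Z=f["range_z"];v,u=np.mgrid[:400,:640];M=np.array(f["mount"])
Q=np.stack([(u-cx)/fl*Z,(v-cy)/fl*Z,Z],-1)@M[:3,:3].T+M[:3,3]
for sg in(-1,1):
    q=Q[(Q[...,2]<.03)&(Q[...,2]>-.06)&(abs(Q[...,0])<.02)&(sg*Q[...,1]>.02)&(sg*Q[...,1]<.06)];print(q.min(0),q.max(0),np.percentile(q[:,2],98),len(q))
go(.4157,.088,0,90)
```

```text
[0.4158 0.0879 0.1263] [-179.92   -0.     89.93] 0.798
[-0.01257518 -0.0599827  -0.05999996] [ 0.01463319 -0.03084987 -0.00704095] -0.011059843766039246 5510
[-0.01216622  0.03094835 -0.05999975] [ 0.01457663  0.05998547 -0.00725007] -0.011230925634946511 5517
shift [ 1.000e-02 -4.000e-02  1.268e+01] turn [-0.    0.   -0.06] t 23.25
```

Request:
step_arm([
  [0,0,0,0,0,0],
  [0,0,2,0,0,0],
  [0,0,4,0,0,0],
  [0,0,3.5,0,0,0],
  [0,0,2,0,0,0],
  [0,0,0.8,0,0,0],
  [0,0,0.2,0,0,0],
  [0,0,0,0,0,0],
  [0,0,0,0,0,0],
], gripper=1)

```text
t: 24.15
tool_pos: [0.417, 0.0882, 0.0028]
orientation: [3.139, 0.0, 1.57]
wrist_force: [0.1, 0.3, 0.4]
finger_gap: 1.002
gripper_force: 0.0
```

Run:
```python
from h import *
go(.4157,.088,0,90)
```

```text
shift [-0.02 -0.13  0.28] turn [ 0.17  0.01 -0.02] t 24.15
```

Request:
step_arm([
  [0,-0.1,0.25,0,0,0],
  [0,0,0,0,0,0],
  [0,0,0,0,0,0],
  [0,0,0,0,0,0],
  [0,0,0,0,0,0],
  [0,0,0,0,0,0],
  [0,0,0,0,0,0],
], gripper=-1, newtons=40)

```text
t: 24.85
tool_pos: [0.4153, 0.0883, 0.0002]
orientation: [3.141, 0.0, 1.571]
wrist_force: [-3.2, -0.5, 10.3]
finger_gap: 0.763
gripper_force: 42.0
```

Request:
step_arm([
  [0,0,-1,0,0,0],
  [0,0,-3,0,0,0],
  [0,0,-3,0,0,0],
  [0,0,-1,0,0,0],
  [0,0,0,0,0,0],
  [0,0,0,0,0,0],
])

```text
t: 25.45
tool_pos: [0.4138, 0.0883, 0.0781]
orientation: [-3.14, -0.0, 1.57]
wrist_force: [0.4, 0.1, -2.0]
finger_gap: 0.756
gripper_force: 45.3
```

Run:
```python
from h import *
s,f=look("w11");print(s["gripper_force"],s["wrist_force"])
g=grab_frame("top");hsv=cv2.cvtColor(g["color"],cv2.COLOR_RGB2HSV);yel=(hsv[...,1]>150)&(hsv[...,2]>90)
rect(g,win(yel,264,170,25),.012,name="pocket_rnd")
m=((f["color"].max(2)<90)&top_at(f,s,.012,.026,.605,.083,.085)).astype(np.uint8)
if m.sum()>500: rect(f,cv2.morphologyEx(m,cv2.MORPH_CLOSE,np.ones((7,7))),.018,s,"nest_rnd")
go(.605,.083,.08,90)
```

```text
[0.4138 0.0883 0.0781] [-179.92   -0.     89.97] 0.756
45.28326347877737 [ 0.43887868  0.12819484 -1.96761827]
pocket_rnd xy 0.6059 0.0831 size 75.7 73.9 long dir deg 88.6
nest_rnd xy 0.5812 0.0747 size 111.4 63.6 long dir deg 109.2
shift [-0.52 19.17 -0.32] turn [-0.19 -0.01 -0.03] t 25.55
```

View pics/w11.png

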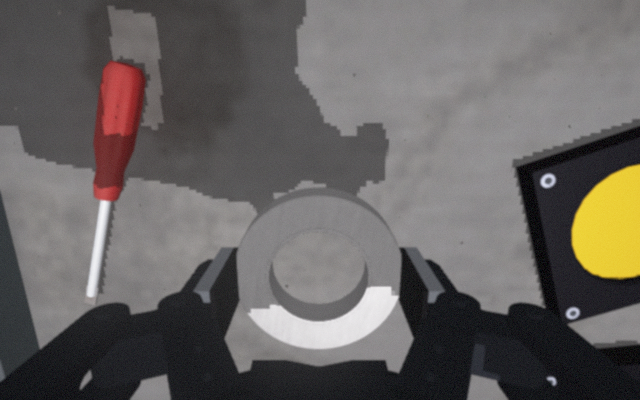

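Run:
```python
from h import *
f=grab_frame("wrist");f["color"]=cv2.imread("pics/w9.png")[...,::-1].copy()
s=dict(tool_pos=np.array([.4144,.087,.146]),orientation=np.array([-3.141,0,1.572]))
hsv=cv2.cvtColor(f["color"],cv2.COLOR_RGB2HSV);yel=((hsv[...,1]>140)&(hsv[...,2]>90))
rect(f,win(yel,561,192,58),.012,s,"pocket w9")
for sc in[(494,159),(617,117),(516,264),(631,229)]: print(ray(f,sc,.018,s)[0])
print(np.mean([ray(f,p,.018,s)[0] for p in[(494,159),(617,117),(516,264),(631,229)]],0))
```

```text
pocket w9 xy 0.6075 0.0815 size 75.4 74.9 long dir deg 90.1
[0.5480428  0.11002758 0.018     ]
[0.63463096 0.14142941 0.018     ]
[0.57815943 0.02217767 0.018     ]
[0.66610051 0.05326098 0.018     ]
[0.60673343 0.08172391 0.018     ]
```

Request:
step_arm([
  [-0.1,1.8,0,0,0,0],
  [-0.1,3.5,0,0,0,0],
  [-0.1,4,0,0,0,0],
  [-0.1,4,0,0,0,0],
  [-0.1,3.5,0,0,0,0],
  [0,2.1,0,0,0,0],
  [0,0.2,2,0,0,0],
  [0,0,1.5,0,0,0],
  [0,0,0.4,0,0,0],
  [0,0,0,0,0,0],
])

```text
t: 26.6
tool_pos: [0.6038, 0.0833, 0.038]
orientation: [-3.138, -0.0, 1.57]
wrist_force: [0.7, 0.7, -0.9]
finger_gap: 0.756
gripper_force: 45.3
```

Run:
```python
from h import *
go(.605,.083,.012,90)
```

```text
shift [-0.03  0.14  2.6 ] turn [-0.23 -0.01 -0.03] t 26.6
```

Request:
step_arm([
  [-0.1,0.22,0,0,0,0],
  [0,0,1,0,0,0],
  [0,0,0.6,0,0,0],
  [0,0,0,0,0,0],
  [0,0,0,0,0,0],
])

```text
t: 27.1
tool_pos: [0.6076, 0.0822, 0.0237]
orientation: [-3.141, -0.0, 1.57]
wrist_force: [0.4, -0.3, -1.8]
finger_gap: 0.761
gripper_force: 45.3
```

Run:
```python
from h import *
go(.606,.0823,.0122,90)
```

```text
shift [ 0.01 -0.16  1.16] turn [-0.03 -0.   -0.03] t 27.1
```

Request:
step_arm([
  [0,-0.14,0.2,0,0,0],
  [0,0,0.3,0,0,0],
  [0,0,0.3,0,0,0],
  [0,0,0.2,0,0,0],
  [0,0,0.1,0,0,0],
  [0,0,0.05,0,0,0],
  [0,0,0,0,0,0],
])

```text
t: 27.8
tool_pos: [0.6065, 0.0822, 0.0126]
orientation: [3.141, 0.0, 1.57]
wrist_force: [0.8, -0.4, -1.6]
finger_gap: 0.761
gripper_force: 45.3
```

Free of contact and within about 0.5 mm of the floor. Release and back off.

Request:
step_arm([
  [0,0,0.05,0,0,0],
  [0,0,0,0,0,0],
])

```text
t: 28.0
tool_pos: [0.6067, 0.0822, 0.0124]
orientation: [3.141, 0.0, 1.57]
wrist_force: [-1.4, -0.3, 2.1]
finger_gap: 0.756
gripper_force: 45.6
```

Request:
step_arm([
  [0,0,0,0,0,0],
  [0,0,0,0,0,0],
  [0,0,0,0,0,0],
  [0,0,0,0,0,0],
  [0,0,-1,0,0,0],
  [0,0,-4,0,0,0],
  [0,0,-4,0,0,0],
  [0,0,-4,0,0,0],
  [0,0,0,0,0,0],
  [0,0,0,0,0,0],
], gripper=1)

```text
t: 29.0
tool_pos: [0.6074, 0.0821, 0.144]
orientation: [3.138, 0.0, 1.57]
wrist_force: [-0.0, 0.1, -0.0]
finger_gap: 0.998
gripper_force: 0.0
```

Run:
```python
from h import *
s,f=look("w12")
m=top_at(f,s,.023,.032,.606,.0823,.045).astype(np.uint8);rect(f,m,.027,s,"ring(depth)")
l=((f["color"].min(2)>100)&top_at(f,s,.020,.032,.606,.0823,.05)).astype(np.uint8);rect(f,l,.027,s,"ring(light)")
d=((f["color"].max(2)<90)&top_at(f,s,.012,.023,.606,.0823,.09)).astype(np.uint8);rect(f,cv2.morphologyEx(d,cv2.MORPH_CLOSE,np.ones((7,7))),.018,s,"nest")
P=cloud(f,s);q=P[m>0];print("top z",np.median(q[:,2]),np.linalg.lstsq(np.c_[q[:,:2],np.ones(len(q))],q[:,2],rcond=None)[0][:2])
g=grab_frame("top");C=g["color"];cv2.imwrite("pics/c2.png",cv2.resize(C[140:265,160:415,::-1],None,fx=3.1,fy=3.1))
rect(g,win(C.min(2)>150,327,238,20),.018,name="gear(top)")
```

```text
[0.6074 0.0821 0.144 ] [1.798e+02 1.000e-02 8.997e+01] 0.998
ring(depth) xy 0.6063 0.0823 size 67.0 66.7 long dir deg 179.9
ring(light) xy 0.6063 0.0827 size 67.4 67.0 long dir deg 89.9
nest xy 0.6056 0.0825 size 108.1 107.5 long dir deg 19.6
top z 0.026377464471698198 [ 0.00026915 -0.00099523]
gear(top) xy 0.4162 -0.0828 size 63.7 61.2 long dir deg 178.4
```

View pics/w12.png

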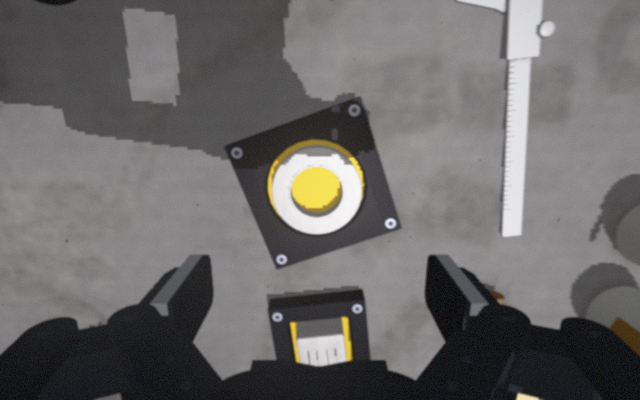

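The ring sits flat in its pocket at (317,188), level and within 1 mm of centre. One last height check on the short insert, then I hand in.

Run:
```python
from h import *
g=grab_frame("top");P=cloud(g)
ok=True
for n,x,y,z in(("short",.6103,-.265,.048),("medium",.5858,.2778,.036),("long",.6133,-.0797,.033)):
    q=P[top_at(g,None,.022,.06,x,y,.03)]
    if len(q): A=np.linalg.lstsq(np.c_[q[:,:2],np.ones(len(q))],q[:,2],rcond=None)[0];z95=np.percentile(q[:,2],80);print(n,len(q),z95,"want",z,A[:2]);ok&=abs(z95-z)<.003
    else: print(n,"not seen")
print(ok)
if ok: print(finish_job())
```

```text
short 323 0.04888450719592887 want 0.048 [ 0.0385944  -0.05709958]
medium 350 0.037090614687519355 want 0.036 [-0.00100816 -0.04547866]
long 310 0.03358955468509235 want 0.033 [-0.00377168  0.01091339]
True
the job is handed in; nothing more can be done
None
```

All three inserts and the ring are in their own nests, measured within about 1 mm of centre and seated to within measuring error. The gear measured about 1 mm from its starting position. I didn't re-measure the tape, but no move went near it. The job was handed in at about 29 s, and no verdict came back.

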